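# Set out the lantern painter's place

### The job

Set out the paints around the brush pot and the rinse cup: the red jar in the middle of the coaster beside the brush pot and the green jar in the middle of the coaster beside the rinse cup (one coaster is a white tile and one is a round of cork; use whichever lies next to that pot or cup), and the yellow jar on the table midway between the brush pot and the rinse cup. Then put the white mixing saucer centred on top of the yellow jar, right way up. Leave the blue jar and the tape roll where they are.

Things in the scene. Friction and masses are not known exactly. Their poses are not given: they have to be found in the camera images.
- red_jar: Red paint jar, closed, with a flat red lid; an upright cylinder 48 mm in diameter and 64 mm tall with a thin white band below the lid. It stands loose on the table, about 0.14 kg. Origin: centre of its underside; z up.
- yellow_jar: Yellow paint jar, closed, with a flat yellow lid; an upright cylinder 48 mm in diameter and 64 mm tall with a thin white band below the lid. It stands loose on the table, about 0.14 kg. Origin: centre of its underside; z up. Its flat lid can carry the saucer.
- green_jar: Green paint jar, closed, with a flat green lid; an upright cylinder 48 mm in diameter and 64 mm tall with a thin white band below the lid. It stands loose on the table, about 0.14 kg. Origin: centre of its underside; z up.
- saucer: White ceramic mixing saucer: a small round open dish with straight upright sides, 56 mm outside diameter, 22 mm tall, walls 4 mm, floor 6 mm, flat underside; loose, about 0.06 kg, starts right way up on the table. Origin: centre of its underside; z up.
- brush_pot: Round pale wooden pot holding paint brushes, fixed to the table: 70 mm in diameter, 85 mm tall, the brushes reach 140 mm above the table and stay within 70 mm diameter. Origin: centre of its underside; its y axis lies along the line to the rinse cup (either way), its x axis is level and across that line. The rinse cup stands 230 mm from it, centre to centre, with bare table between.
- rinse_cup: Open blue ceramic cup, fixed to the table, 70 mm in diameter at the rim, 80 mm tall. Origin: centre of its underside.
- tile: Coaster: square glazed white tile, 90 x 90 mm, 8 mm thick, fixed to the table. It lies out beyond one end of the brush pot and rinse cup pair, the cork beyond the other end; the nearer of the two coasters to the pot (or cup) is the one beside it. Origin: centre of its underside; top face at z = 8 mm.
- cork: Coaster: round brown cork disc, 95 mm in diameter, 6 mm thick, fixed to the table. Origin: centre of its underside; top face at z = 6 mm.
- blue_jar: Blue paint jar, closed, with a flat blue lid; an upright cylinder 48 mm in diameter and 64 mm tall with a thin white band below the lid. It stands loose on the table, about 0.14 kg. Origin: centre of its underside; z up. Bystander: not to be moved.
- tape_roll: Roll of grey tape lying flat: a ring 60 mm outside and 44 mm inside diameter, 22 mm tall, loose. Origin: centre of its underside. Bystander: not to be moved.
Not all that is in view belongs to the job. What is shaped like the saucer but orange or pink is not meant. Several things have the shape of the yellow_jar; the one meant has the colours described above.

How it is judged:
By the outcome, as a careful person would: the job done as asked, in the order asked, and still so for the second after the job is handed in, with the robot touching nothing.
It also fails if it takes over 144 s, if anything falls off the work surface, if the arm or the gripper's body presses on something with over 40 N, if the wrist force passes 120 N, or if a joint passes its speed limit or range.

### The arm

A 6-joint arm with a two-finger parallel gripper is mounted at the origin on the work surface. World frame = base frame: x ahead of the robot, y to its left, z up, the work surface at z = 0. Lengths are in m, angles in rad, forces in N, time in s.
With the tool pointing down it reaches from about 0.325 to 0.875 m from the base axis. Payload 4.4 kg.
Tool frame: the origin (TCP) lies midway between the tips of the shut fingers; the grasp point (between the pads) lies 19 mm behind it (arm.grip_point_offset is the distance from the TCP to the grasp point, in m); z points along the fingers, y is the direction in which the jaws open and shut (so a half turn about z gives the same grasp; the last joint's range is limited). The gripper opens to 85 mm and grips with 20 to 120 N. Pads are 22 mm wide; open, the fingers measure 114 mm over their backs; the gripper's body (76 mm by 85 mm) begins 54 mm behind the grasp point. The pads swing forward as they close: fully open they stand 13 mm farther back than shut.
Start: joints at [-0.15, 0.207, 1.542, -0, 1.393, -0.15], TCP at [0.575, -0, 0.231] pointing down, gripper open.
Joint ranges: [-2.73, 2.73], [-0.86, 2.22], [0.23, 2.46], [-1.11, 4.25], [0.08, 2.63], [-2.82, 2.82]. Speed limits (rad/s): [2.79, 2.79, 3.14, 3.14, 3.14, 3.14].

### API

Orientations are given as [roll, pitch, yaw] about the fixed x, y, z axes, in that order (R = Rz(yaw) Ry(pitch) Rx(roll)).
In Python, from workcell import arm gives the robot as it stands.
- The arm moves only by the tool servo_tool, never from a script. Its argument "targets" is a list of rows, each a list of 2 entries, a list of its own where there are three numbers: the shift along the tool's x, y, z in mm, then the turn about the tool's z in rad. In form: [[[tx, ty, tz], roll], ...]. A call has 1 to 8 rows; each row is the pose to reach, as a shift and turn from the pose commanded when the call began, along the tool's axes at that moment; what a row does not reach only later rows make up. A row lasts 1/8 s, in which the tool goes at most 62.5 mm and 10.7 degrees, less where a joint would pass 70% of its speed; a pose out of reach is approached as far as the arm can. A call with a gripper value outside its range is refused whole. "jaw" is the finger opening in mm, from 0 to 85.4, set as the call begins (left out, the last holds). The fingers move at their own pace and stop on an object; "grip_force" is the grip in N (left out, the last holds). Time passes only in rows, so rows that repeat a pose let the fingers close. It gives the time, the measured TCP pose, the force and the opening at its end, in the units of the state.
- arm.read_state(): the state, without advancing time (a new reading comes with each control period).
- arm.camera(name): name is "scene" or "side" or "wrist"; returns a dict with "frame" (480x640x3 uint8, blue, green, red), "fx", "fy", "cx", "cy" (pixels), "R" (3x3) and "t" (3): a world point X has camera coordinates R X + t. Camera axes: x right, y down, z forward; pixel columns grow to the right and rows downward; lengths in m; the calibration is good to about 2 mm. A picture is of the moment at which its call begins. There is no depth.
- arm.finish_job(): hands the job in, once; it reports no verdict.
The state is a dict: "t": time; "joints": joint angles; "qvel": joint speeds; "joint_torque": joint torques, N m; "position": TCP position; "orientation": TCP orientation; "contact_force": force on the tool from outside, world axes, zero at the start; "ft_torque": the same for the moment, N m; "width": opening from 0.0 (shut) to 1.0 (fully open).
Only numpy, scipy, OpenCV 4.12 (cv2) and the standard library are available. Lean on these libraries where they do the work, as an engineer would, in place of code of your own. Each camera call takes 0.05 s, during which the arm holds its last target. There are 200 camera calls.

## Working session

There is one attempt and no reset: what is moved stays moved. The work goes in short steps, Python scripts to look and compute and a tool call to move; the robot and the scene stay as the last step left them, time stands still between calls to the robot, and variables do not carry over. Pictures are saved under pics/ and viewed, about 12 in all and at most 16, crops included, and the job is handed in when it is done.

Besides the shell and the picture viewer there is one more tool, called after ">>>" as name(argument=value, ...) on one line, values as JSON. servo_tool: Moves the arm, as the interface text tells. Its arguments: {"type":"object","properties":{"targets":{"type":"array"},"jaw":{"type":"number"},"grip_force":{"type":"number"}},"required":["targets"]}

```bash
mkdir -p pics; ls
python3 - <<'E'
from workcell import arm
import cv2,numpy as np
s=arm.read_state();print(s['t'],s['position'],s['orientation'],s['width'],arm.grip_point_offset)
for n in("scene","side","wrist"):
    c=arm.camera(n);cv2.imwrite(f"pics/{n}0.png",c["frame"]);np.savez(f"pics/{n}0.npz",**c)
    print(n,c['fx'],c['cx'],c['cy'],(-np.array(c['R']).T@c['t']).round(3),np.array(c['R']).round(3).tolist())
E
```

```text
pics
0.0 [5.74203861e-01 1.13201348e-04 2.30082395e-01] [-3.13921398e+00 -3.51153596e-04  1.57079387e+00] 0.9963788756325974 0.0187
scene 462.40313073282977 331.5097324159586 239.1827923985852 [ 0.961 -0.335  0.933] [[0.576, 0.817, 0.015], [0.687, -0.474, -0.551], [-0.443, 0.328, -0.834]]
side 564.172515920764 315.12322490176587 227.43026633634844 [ 0.013 -0.639  0.822] [[0.787, -0.617, -0.005], [-0.427, -0.539, -0.726], [0.445, 0.574, -0.687]]
wrist 357.46785618725767 319.9843548590223 234.81804907072782 [0.573 0.066 0.372] [[1.0, -0.001, -0.003], [0.0, -0.965, 0.262], [-0.003, -0.262, -0.965]]
```

View pics/scene0.png

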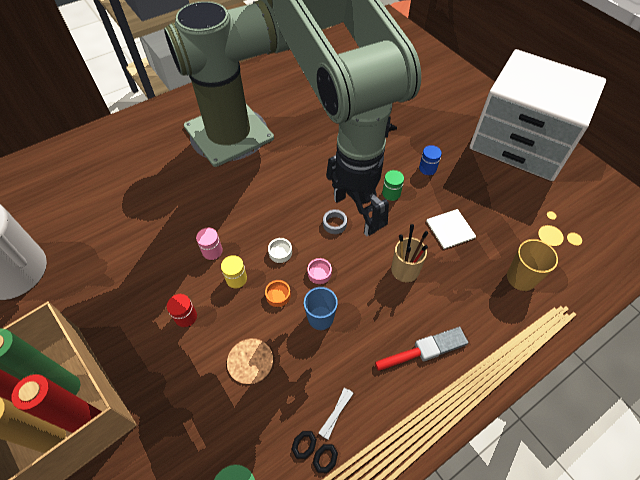

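View pics/side0.png

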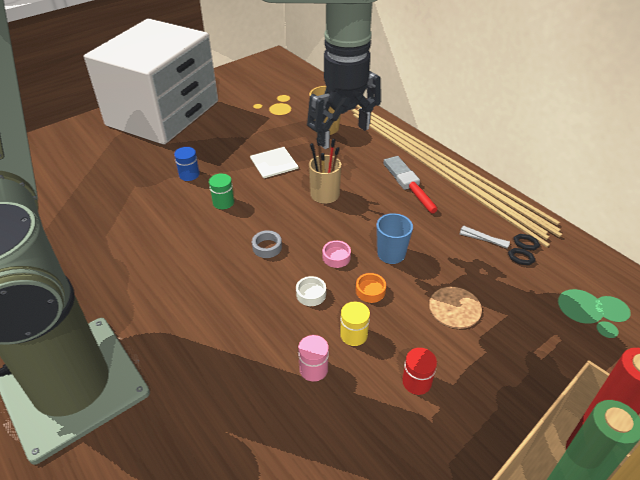

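The scene view (and the side view) show these:
- **Coasters:** the white tile (450,229) lies beside the brush pot (408,258), and the cork (250,361) beside the rinse cup (320,308). So red goes to the tile and green to the cork.
- **Jars:** red (182,310), yellow (233,271), green (394,185), blue (431,160). The pink jar (208,243) is not part of the job.
- **Saucers:** the white one (280,250) is the one meant. The pink (319,270) and orange (277,292) ones don't fit. The grey ring (335,221) is the tape.

Next I'll triangulate them.

```bash
cat > h.py <<'E'
import cv2,numpy as np
def ray(c,p):
    R=np.array(c['R']);t=np.array(c['t']).ravel()
    d=R.T@np.array([(p[0]-c['cx'])/c['fx'],(p[1]-c['cy'])/c['fy'],1.]);return -R.T@t,d
def onz(c,p,z):
    o,d=ray(c,p);return o+d*(z-o[2])/d[2]
def proj(c,X):
    q=np.array(c['R'])@np.array(X)+np.array(c['t']).ravel();return np.array([c['fx']*q[0]/q[2]+c['cx'],c['fy']*q[1]/q[2]+c['cy']])
def tri(c1,p1,c2,p2):
    o1,d1=ray(c1,p1);o2,d2=ray(c2,p2)
    s=np.linalg.lstsq(np.c_[d1,-d2],o2-o1,rcond=None)[0];a,b=o1+s[0]*d1,o2+s[1]*d2
    return (a+b)/2,np.linalg.norm(a-b)
H={'red':[(0,150,60),(6,255,255)],'yellow':[(24,150,60),(34,255,255)],'green':[(50,130,40),(75,255,255)],
 'blue':[(112,150,40),(125,255,255)],'cup':[(98,80,40),(111,255,255)],'white':[(0,0,130),(179,50,255)],'pot':[(12,60,90),(24,170,255)],'cork':[(8,60,90),(20,170,255)],'grey':[(90,5,50),(130,70,200)],
 'orange':[(7,200,90),(18,255,255)],'pink':[(155,60,90),(178,200,255)]}
def blob(c,k,near,r=60):
    """hull of the coloured parts close to the expected pixel -> centroid, area, bounding box"""
    f=c['frame'];m=cv2.inRange(cv2.cvtColor(f,cv2.COLOR_BGR2HSV),*[np.array(x) for x in H[k]])
    w=np.zeros_like(m);cv2.circle(w,tuple(int(v) for v in near),r,255,-1);m&=w
    m=cv2.morphologyEx(m,cv2.MORPH_CLOSE,np.ones((5,5),np.uint8))
    m=cv2.morphologyEx(m,cv2.MORPH_OPEN,np.ones((3,3),np.uint8))
    cs,_=cv2.findContours(m,cv2.RETR_EXTERNAL,cv2.CHAIN_APPROX_NONE)
    cs=[x for x in cs if cv2.contourArea(x)>30]
    if not cs:return None
    h=cv2.convexHull(max(cs,key=cv2.contourArea));M=cv2.moments(h)
    return np.array([M['m10']/M['m00'],M['m01']/M['m00']]),M['m00'],cv2.boundingRect(h),h
E
python3 - <<'E'
from h import *
A,B=[dict(np.load(f"pics/{n}0.npz")) for n in("scene","side")]
L=[('red','red',(182,310),(420,370),25),('yellow','yellow',(233,271),(355,324),25),('green','green',(394,185),(221,191),22),('blue','blue',(431,160),(187,163),22),
('saucer','white',(280,250),(311,291),20),('tape','grey',(335,221),(267,244),20),('cup','cup',(320,308),(394,239),30),('pot','pot',(408,262),(325,182),24),
('tile','white',(450,229),(274,162),30),('cork','cork',(250,361),(456,308),32),('orange','orange',(277,292),(371,288),20),('pinks','pink',(319,270),(337,254),18),('pinkj','pink',(208,243),(313,358),25)]
for n,k,p,q,r in L:
    a,b=blob(A,k,p,r),blob(B,k,q,r)
    if a is None or b is None: print(n,a is None,b is None);continue
    X,e=tri(A,a[0],B,b[0]);print(n,a[0].round(),a[2][2:],b[0].round(),b[2][2:],X.round(4),round(e,4))
E
```

```text
red [181. 310.] (30, 33) [419. 370.] (35, 48) [ 0.4492 -0.3453  0.0336] 0.0007
yellow [236. 278.] (23, 18) [354. 323.] (29, 44) [ 0.437  -0.2086  0.0211] 0.0086
green [393. 185.] (21, 29) [221. 191.] (24, 35) [0.4355 0.2407 0.0332] 0.0007
blue False True
saucer [280. 250.] (24, 25) [311. 291.] (30, 30) [ 0.426  -0.091   0.0114] 0.0009
tape [334. 222.] (24, 23) [266. 244.] (28, 27) [0.4323 0.0624 0.0101] 0.0008
cup [320. 307.] (33, 43) [393. 237.] (36, 50) [ 0.617  -0.1071  0.0488] 0.0037
pot [408. 260.] (42, 43) [325. 181.] (47, 46) [0.631  0.1245 0.0368] 0.0058
tile [451. 229.] (49, 38) [274. 162.] (48, 31) [0.6073 0.289  0.0031] 0.0009
cork [246. 359.] (54, 62) [454. 310.] (63, 63) [ 0.6071 -0.2849  0.0037] 0.0011
orange [278. 294.] (24, 25) [370. 288.] (28, 28) [ 0.52   -0.153   0.0071] 0.0006
pinks [319. 271.] (25, 26) [336. 254.] (29, 27) [ 0.5248 -0.0463  0.0109] 0.001
pinkj [209. 243.] (26, 32) [313. 357.] (31, 46) [ 0.331  -0.2211  0.0337] 0.0005
```

View pics/wrist0.png

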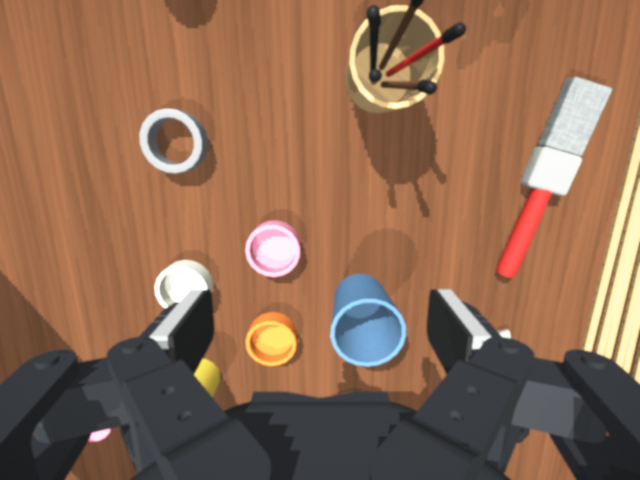

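The wrist view shows the pot rim centred at (397,57) and the cup rim at (368,332). Image right is world +x and image up is +y. Tool x is therefore world +y, tool y is world +x, and tool z points down. The triangulated heights fit the sizes given (jars about 33 mm, saucer 11 mm), and the pot-to-cup distance comes out near 230 mm. I'll move above the red jar.

>>> servo_tool(targets=[[[-60, -22, 0], 0], [[-120, -44, 0], 0], [[-175, -64, 0], 0], [[-230, -84, 0], 0], [[-290, -105, 0], 0], [[-345, -125, 0], 0], [[-345, -125, 0], 0], [[-345, -125, 0], 0]], jaw=85, grip_force=40)

```text
t: 1.15
position: [0.4498, -0.3445, 0.2307]
orientation: [-3.141, -0.002, 1.57]
contact_force: [-0.1, 0.6, 0.1]
width: 0.998
```

```bash
cat >> h.py <<'E'
def lid(c,k,X,h=0.064,r=55):
    """centre of an upright jar's lid: fit to blob, ray onto the lid plane"""
    b=blob(c,k,proj(c,[X[0],X[1],h]),r);p,s,_=(cv2.fitEllipse(b[3]))
    return onz(c,b[0],h*0.5 if False else h),b[0],b[2]
E
python3 - <<'E'
from h import *
from workcell import arm
W=dict(np.load("pics/wrist0.npz"))
p,q=onz(W,(397,57),.085),onz(W,(368,332),.08);print('pot',p,'cup',q,np.hypot(*(p-q)[:2]),'mid',(p+q)/2)
c=arm.camera("wrist");cv2.imwrite("pics/w1.png",c['frame']);np.savez("pics/w1.npz",**c)
s=arm.read_state();print(s['position'],s['orientation'],s['t'])
print(proj(c,[.449,-.345,.064]),lid(c,'red',[.449,-.345]))
E
```

```text
pot [0.62865048 0.12331466 0.085     ] cup [ 0.61589005 -0.10508283  0.08      ] 0.22875366800637392 mid [0.62227027 0.00911591 0.0825    ]
[ 0.45016454 -0.3438852   0.23085829] [-3.14119668e+00 -1.30601299e-03  1.57152225e+00] 1.2
[321.38094215 216.23098945] (array([ 0.44703144, -0.34202847,  0.064     ]), array([319.1424201 , 212.92807394]), (292, 181, 55, 63))
```

View pics/w1.png

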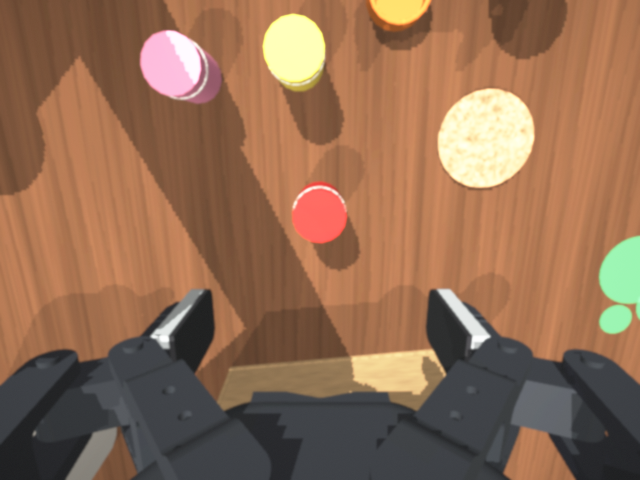

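The red lid, centred at (320,214), is under the tool within 2 mm. Yellow is at (294,50), the cork at (487,138). I'll descend and grip.

>>> servo_tool(targets=[[[0, -1, 50], 0], [[0, -1, 100], 0], [[0, -1, 145], 0], [[0, -1, 180], 0], [[0, -1, 200], 0], [[0, -1, 210], 0], [[0, -1, 210], 0], [[0, -1, 210], 0]])

```text
t: 2.2
position: [0.4501, -0.3454, 0.0225]
orientation: [3.14, 0.002, 1.572]
contact_force: [0.5, -0.5, 0.7]
width: 0.995
```

>>> servo_tool(targets=[[[0, 0, 0], 0], [[0, 0, 0], 0], [[0, 0, 0], 0], [[0, 0, 0], 0], [[0, 0, 0], 0], [[0, 0, 0], 0]], jaw=30)

```text
t: 2.95
position: [0.4494, -0.3457, 0.0222]
orientation: [3.141, 0.001, 1.571]
contact_force: [-0.9, 0.1, 6.1]
width: 0.553
```

>>> servo_tool(targets=[[[0, 0, -20], 0], [[0, 0, -60], 0], [[0, 0, -110], 0], [[0, 0, -160], 0], [[0, 0, -200], 0], [[0, 0, -210], 0], [[0, 0, -210], 0]])

```text
t: 3.82
position: [0.4487, -0.3447, 0.2304]
orientation: [-3.141, -0.001, 1.571]
contact_force: [-0.8, -0.0, -1.4]
width: 0.55
```

>>> servo_tool(targets=[[[50, 12, 0], 0], [[105, 26, 0], 0], [[160, 40, 0], 0], [[215, 53, 0], 0], [[270, 67, 0], 0], [[325, 81, 0], 0], [[380, 95, 0], 0], [[430, 107, 0], 0]])

```text
t: 4.82
position: [0.5544, 0.087, 0.2276]
orientation: [-3.136, 0.0, 1.571]
contact_force: [1.3, -0.1, -1.1]
width: 0.555
```

>>> servo_tool(targets=[[[50, 12, 0], 0], [[100, 25, 0], 0], [[150, 38, 0], 0], [[190, 48, 0], 0], [[203, 51, 0], 0], [[203, 51, 0], 0], [[203, 51, 0], 0]])

```text
t: 5.7
position: [0.6065, 0.2864, 0.2301]
orientation: [-3.139, 0.001, 1.57]
contact_force: [-0.3, -0.4, -1.1]
width: 0.549
```

Run:
```python
from h import *
from workcell import arm
c=arm.camera("wrist");cv2.imwrite("pics/w2.png",c['frame']);np.savez("pics/w2.npz",**c)
s=arm.read_state();print(s['position'],s['orientation'],s['t'])
p=proj(c,[.6073,.289,.008]);print(p)
for z in (.21,.27): print(proj(c,[*s['position'][:2],z]))
```

```text
[0.60673516 0.28637165 0.23058076] [-3.14024251e+00  9.27324791e-04  1.56918460e+00] 5.75
[323.17737188 201.41454814]
[324.18444286 278.91130992]
[325.65597091 349.81973861]
```

View pics/w2.png

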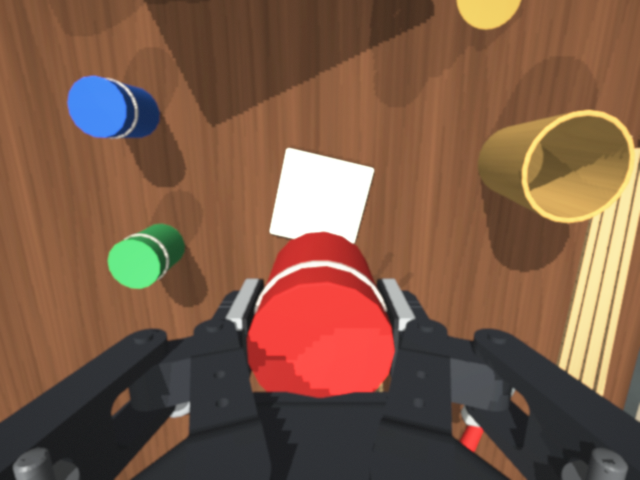

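The tile's diagonal corners (374,167) and (270,233) put its centre at (322,200). The estimate projects to (323,201), so they agree within 1 mm. The red jar is held between the pads. I'll shift 3 mm in y and lower.

>>> servo_tool(targets=[[[3, 0, 50], 0], [[3, 0, 100], 0], [[3, 0, 140], 0], [[3, 0, 170], 0], [[3, 0, 190], 0], [[3, 0, 199], 0], [[3, 0, 200], 0], [[3, 0, 201], 0]])

```text
t: 6.75
position: [0.6083, 0.2914, 0.032]
orientation: [3.139, -0.001, 1.571]
contact_force: [0.5, 0.4, -1.3]
width: 0.552
```

>>> servo_tool(targets=[[[0, 0, 0], 0], [[0, 0, 0.5], 0], [[0, 0, 0.5], 0]])

```text
t: 7.12
position: [0.6073, 0.2912, 0.0303]
orientation: [3.141, -0.0, 1.571]
contact_force: [0.3, 0.4, -0.4]
width: 0.559
```

>>> servo_tool(targets=[[[-1, 0, 0], 0], [[-1, 0, 0], 0], [[-1, 0, 1], 0], [[-1, 0, 1], 0]])

```text
t: 7.62
position: [0.6074, 0.2903, 0.0302]
orientation: [3.141, -0.0, 1.571]
contact_force: [-2.8, 0.1, 4.9]
width: 0.548
```

>>> servo_tool(targets=[[[0, 0, 0], 0], [[0, 0, 0], 0], [[0, 0, 0], 0], [[0, 0, 0], 0], [[0, 0, 0], 0], [[0, 0, 0], 0]], jaw=85)

```text
t: 8.38
position: [0.607, 0.29, 0.0288]
orientation: [-3.142, 0.0, 1.571]
contact_force: [-0.2, -0.5, 0.1]
width: 1.002
```

>>> servo_tool(targets=[[[0, 0, -20], 0], [[0, 0, -60], 0], [[0, 0, -110], 0], [[0, 0, -160], 0], [[0, 0, -202], 0], [[-20, -60, -202], 0], [[-36, -115, -202], 0], [[-49, -171, -202], 0]])

```text
t: 9.38
position: [0.4348, 0.2405, 0.2325]
orientation: [3.139, -0.001, 1.57]
contact_force: [-0.7, 0.9, 0.3]
width: 0.997
```

>>> servo_tool(targets=[[[0, 0, 0], 0], [[0, 0, 0], 0]])

```text
t: 9.62
position: [0.437, 0.2414, 0.2328]
orientation: [3.137, -0.001, 1.571]
contact_force: [0.1, -0.0, 0.5]
width: 0.997
```

Run:
```python
from h import *
from workcell import arm
c=arm.camera("wrist");cv2.imwrite("pics/w3.png",c['frame']);np.savez("pics/w3.npz",**c)
s=arm.read_state();print(s['position'],s['orientation'],s['t'])
print(proj(c,[.4355,.2407,.064]),lid(c,'green',[.4355,.2407]))
```

```text
[0.43777373 0.24147681 0.23274275] [ 3.13752836e+00 -1.29514967e-03  1.57071426e+00] 9.675
[319.67964235 215.92764055] (array([0.44747557, 0.23729169, 0.064     ]), array([333.13412817, 219.65971187]), (322, 210, 21, 25))
```

View pics/w3.png

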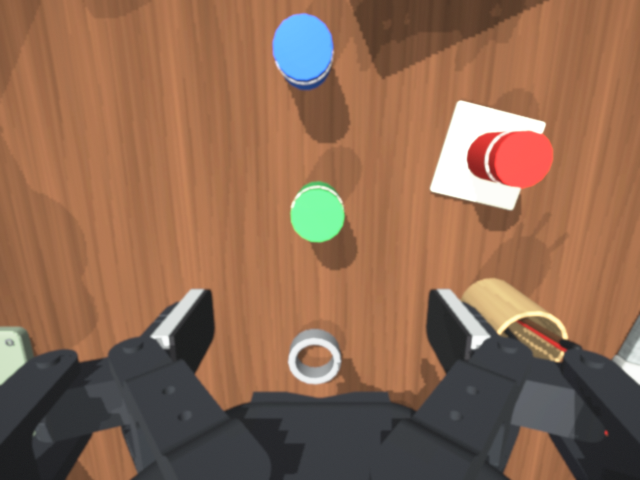

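The green lid is centred at (318,213). Red stands on the tile, with its lid at about (524,159). The tape is at (315,357) and blue at (303,48), both clear.

Run:
```python
from h import *
c=dict(np.load("pics/w3.npz"))
print('green',onz(c,(318,213.5),.064))
print('red',onz(c,(524,159),.072),proj(c,[.607,.29,.072]))
print('tile',np.mean([onz(c,p,.008) for p in((461,101),(545,121),(513,209),(431,190))],0))
b=blob(c,'red',(515,158),50);m=b[3];print(b[2])
A=arm=None
```

```text
green [0.43401355 0.24289882 0.064     ]
red [0.60531029 0.29051698 0.072     ] [525.93729372 159.63308182]
tile [0.60407946 0.28924379 0.008     ]
(468, 132, 85, 56)
```

Red sits within 2 mm of the tile centre. Next is the green jar.

>>> servo_tool(targets=[[[1, -2, 50], 0], [[1, -2, 100], 0], [[1, -2, 145], 0], [[1, -2, 180], 0], [[1, -2, 200], 0], [[1, -2, 210], 0], [[1, -2, 211], 0], [[1, -2, 211], 0]])

```text
t: 10.68
position: [0.4354, 0.2424, 0.0207]
orientation: [3.139, -0.001, 1.571]
contact_force: [-0.6, -0.2, -0.3]
width: 0.993
```

>>> servo_tool(targets=[[[0, 0, 0], 0], [[0, 0, 0], 0], [[0, 0, 0], 0], [[0, 0, 0], 0], [[0, 0, 0], 0], [[0, 0, 0], 0]], jaw=30)

```text
t: 11.42
position: [0.4347, 0.2422, 0.0206]
orientation: [3.14, -0.0, 1.571]
contact_force: [-0.4, -0.7, 5.9]
width: 0.546
```

>>> servo_tool(targets=[[[0, 0, -20], 0], [[0, 0, -60], 0], [[0, 0, -110], 0], [[0, 0, -160], 0], [[0, 0, -205], 0], [[0, 0, -210], 0], [[0, 0, -210], 0]])

```text
t: 12.3
position: [0.4333, 0.2418, 0.2288]
orientation: [-3.14, 0.0, 1.571]
contact_force: [-0.2, 0.4, -2.6]
width: 0.548
```

>>> servo_tool(targets=[[[-50, 16, 0], 0], [[-105, 34, 0], 0], [[-160, 52, 0], 0], [[-215, 70, 0], 0], [[-270, 88, 0], 0], [[-325, 106, 0], 0], [[-380, 124, 0], 0], [[-430, 141, 0], 0]])

```text
t: 13.3
position: [0.5737, -0.1893, 0.226]
orientation: [-3.136, -0.003, 1.57]
contact_force: [0.6, -0.2, -0.4]
width: 0.552
```

>>> servo_tool(targets=[[[-50, 16, 0], 0], [[-85, 28, 0], 0], [[-97, 32, 0], 0], [[-97, 32, 0], 0], [[-97, 32, 0], 0]])

```text
t: 13.92
position: [0.6065, -0.2832, 0.2288]
orientation: [-3.14, -0.002, 1.572]
contact_force: [0.8, 0.4, -0.5]
width: 0.552
```

Run:
```python
from h import *
from workcell import arm
c=arm.camera("wrist");cv2.imwrite("pics/w4.png",c['frame']);np.savez("pics/w4.npz",**c)
s=arm.read_state();print(s['position'],s['orientation'],s['t'])
p=proj(c,[.6071,-.2849,.006]);print(p)
W=dict(np.load("pics/w1.npz"));b=blob(W,'cork',(487,138),65);print(b[0],b[2],onz(W,b[0],.006),'yel',onz(W,(294,50),.064))
```

```text
[ 0.60667566 -0.28320843  0.22932098] [-3.14050577e+00 -1.15211424e-03  1.57239225e+00] 13.975
[322.89505012 206.06582428]
[487. 138.] (423, 74, 129, 129) [ 0.61303597 -0.27859003  0.006     ] yel [ 0.42757038 -0.21166362  0.064     ]
```

View pics/w4.png

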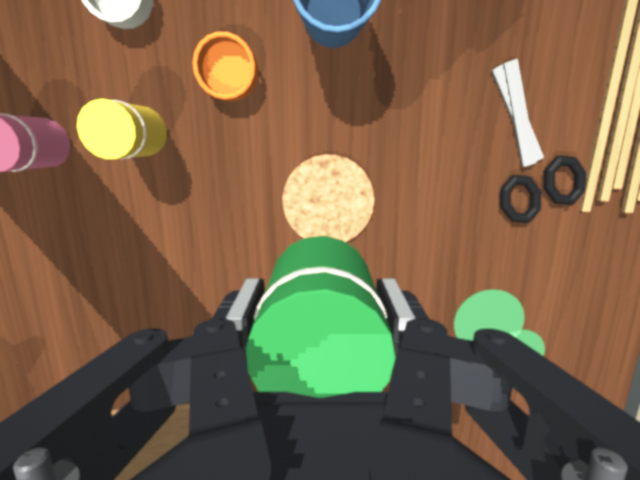

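The cork spans columns 283–375 with its top at row 154, so its centre is (329,200). That ray gives (0.613, −0.279), the same as the first wrist view. The colour-mask estimate was 6 mm off because its window was clipped, so I'm using (0.613, −0.279).

>>> servo_tool(targets=[[[4, 6.5, 50], 0], [[4, 6.5, 100], 0], [[4, 6.5, 140], 0], [[4, 6.5, 170], 0], [[4, 6.5, 190], 0], [[4, 6.5, 200], 0], [[4, 6.5, 202], 0], [[4, 6.5, 203], 0]])

```text
t: 14.98
position: [0.6145, -0.2816, 0.0283]
orientation: [3.139, 0.001, 1.571]
contact_force: [-0.2, 0.2, -0.9]
width: 0.551
```

>>> servo_tool(targets=[[[0, 0, 0], 0], [[0, 0, 0.5], 0], [[0, 0, 1], 0], [[0, 0, 1], 0]])

```text
t: 15.48
position: [0.6139, -0.2813, 0.0267]
orientation: [3.141, 0.001, 1.571]
contact_force: [-0.2, 0.6, 3.1]
width: 0.549
```

>>> servo_tool(targets=[[[0, 0, -1], 0], [[2, 0, -1], 0], [[2, 0, -1], 0], [[2, 0, 0], 0], [[2, 0, 0], 0]])

```text
t: 16.1
position: [0.6135, -0.279, 0.0266]
orientation: [-3.141, -0.0, 1.571]
contact_force: [-2.3, -0.0, 5.6]
width: 0.55
```

>>> servo_tool(targets=[[[0, 0, 0], 0], [[0, 0, 0], 0], [[0, 0, 0], 0], [[0, 0, 0], 0], [[0, 0, 0], 0], [[0, 0, 0], 0]], jaw=85)

```text
t: 16.85
position: [0.6135, -0.279, 0.0257]
orientation: [-3.142, -0.0, 1.571]
contact_force: [0.9, -0.4, -0.5]
width: 0.994
```

>>> servo_tool(targets=[[[0, 0, -20], 0], [[0, 0, -60], 0], [[0, 0, -110], 0], [[0, 0, -160], 0], [[0, 0, -203], 0], [[22, -60, -203], 0], [[43, -120, -203], 0], [[68, -184, -203], 0]])

```text
t: 17.85
position: [0.4363, -0.2139, 0.2305]
orientation: [3.139, 0.002, 1.571]
contact_force: [-0.7, -0.8, 0.2]
width: 0.997
```

>>> servo_tool(targets=[[[0, 0, 0], 0], [[0, 0, 0], 0]])

```text
t: 18.1
position: [0.4386, -0.2149, 0.2308]
orientation: [3.138, 0.003, 1.571]
contact_force: [-0.8, -0.3, -0.5]
width: 0.999
```

Run:
```python
from h import *
from workcell import arm
c=arm.camera("wrist");cv2.imwrite("pics/w5.png",c['frame']);np.savez("pics/w5.npz",**c)
s=arm.read_state();print(s['position'],s['orientation'],s['t'])
print(proj(c,[.429,-.2117,.064]),proj(c,[.6138,-.279,.07]),proj(c,[.613,-.279,.006]))
```

```text
[ 0.43930719 -0.21533272  0.23090433] [3.13770899e+00 2.74548042e-03 1.57077567e+00] 18.15
[310.57324908 211.44068985] [513.21333071 284.7486041 ] [481.62683748 261.22735921]
```

View pics/w5.png

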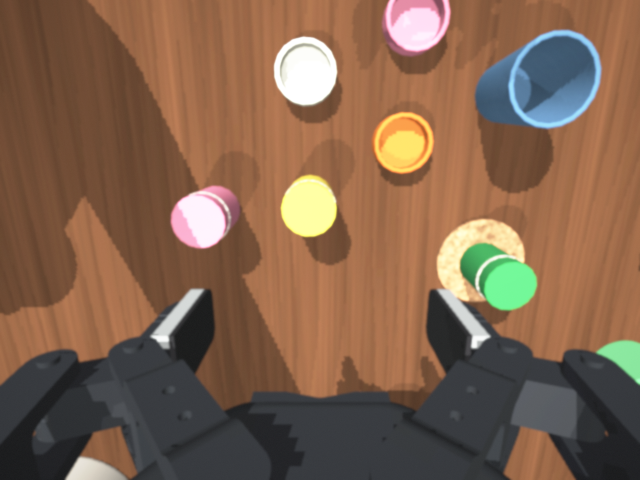

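Green is on the cork: lid at about (509,282), against (513,285) predicted for a centred jar. The yellow jar is the only yellow one, with its lid at (309.5,208.5). The pink jar at (205,218) is not meant. The white saucer is at (306,71). Pink (416,22) and orange (403,142) are decoys. Correction to yellow is −10 mm in x and +6 mm in y.

>>> servo_tool(targets=[[[6, -10, 40], 0], [[6, -10, 95], 0], [[6, -10, 145], 0], [[6, -10, 180], 0], [[6, -10, 200], 0], [[6, -10, 209], 0], [[6, -10, 209], 0], [[6, -10, 209], 0]])

```text
t: 19.15
position: [0.429, -0.2091, 0.0209]
orientation: [3.14, 0.002, 1.571]
contact_force: [0.3, 0.3, 0.2]
width: 0.995
```

>>> servo_tool(targets=[[[0, 0, 0], 0], [[0, 0, 0], 0], [[0, 0, 0], 0], [[0, 0, 0], 0], [[0, 0, 0], 0], [[0, 0, 0], 0]], jaw=30)

```text
t: 19.9
position: [0.4282, -0.2085, 0.0207]
orientation: [3.14, 0.001, 1.571]
contact_force: [-1.5, 0.6, 5.4]
width: 0.552
```

>>> servo_tool(targets=[[[0, 0, -20], 0], [[0, 0, -60], 0], [[0, 0, -110], 0], [[0, 0, -160], 0], [[0, 0, -205], 0], [[0, 0, -210], 0], [[0, 0, -210], 0]])

```text
t: 20.78
position: [0.427, -0.2077, 0.2288]
orientation: [-3.14, -0.001, 1.571]
contact_force: [0.3, 0.4, -2.8]
width: 0.554
```

Run:
```python
from h import *
c=dict(np.load("pics/w5.npz"))
print('saucer',onz(c,(306,71),.022),'yellow',onz(c,(309.5,208.5),.064),'cup',onz(c,(555,80),.08),'green',onz(c,(509,282),.07),'cork',onz(c,(480.5,260.5),.006))
```

```text
saucer [ 0.42486881 -0.09110464  0.022     ] yellow [ 0.42807945 -0.20907067  0.064     ] cup [ 0.61586446 -0.10698014  0.08      ] green [ 0.60956737 -0.27628832  0.07      ] cork [ 0.61167541 -0.27816143  0.006     ]
```

>>> servo_tool(targets=[[[38, 34, 0], 0], [[78, 70, 0], 0], [[118, 106, 0], 0], [[158, 142, 0], 0], [[195, 175, 0], 0], [[217, 194, 0], 0], [[217, 194, 0], 0], [[217, 194, 0], 0]])

```text
t: 21.78
position: [0.6199, 0.0085, 0.2271]
orientation: [-3.137, -0.0, 1.571]
contact_force: [0.5, -0.4, -0.9]
width: 0.55
```

Run:
```python
from h import *
from workcell import arm
c=arm.camera("wrist");cv2.imwrite("pics/w6.png",c['frame']);np.savez("pics/w6.npz",**c)
s=arm.read_state();print(s['position'],s['orientation'],s['t'])
print(proj(c,[.6295,.1238,.085]),proj(c,[.6165,-.106,.08]))
```

```text
[0.6201395  0.00817702 0.22777533] [-3.13772907e+00 -2.53462196e-06  1.57004439e+00] 21.825
[336.50677146  68.0486422 ] [319.20847528 342.88964566]
```

View pics/w6.png

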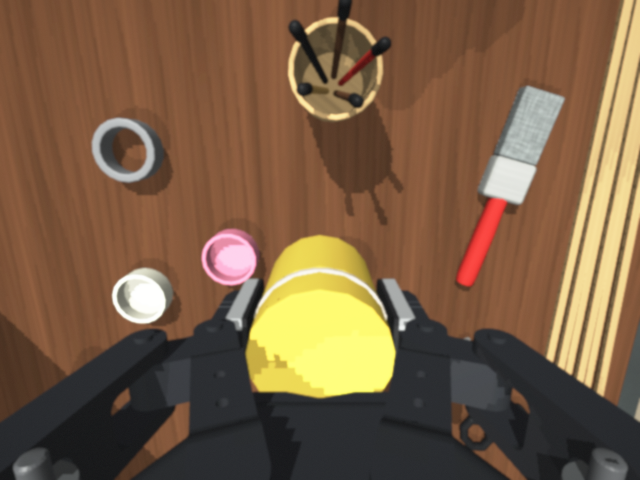

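The pot rim is centred at (335.5,68.5), against (336.5,68) predicted, so the midpoint (0.623, 0.009) stands. Lowering the yellow jar.

>>> servo_tool(targets=[[[0, 1, 50], 0], [[0, 1, 100], 0], [[0, 1, 145], 0], [[0, 1, 175], 0], [[0, 1, 195], 0], [[0, 1, 206], 0], [[0, 1, 208], 0], [[0, 1, 208], 0]])

```text
t: 22.82
position: [0.6237, 0.0087, 0.023]
orientation: [3.139, 0.0, 1.571]
contact_force: [0.2, 0.2, -1.1]
width: 0.551
```

>>> servo_tool(targets=[[[0, 0, 0], 0], [[0, 0, 0], 0]])

```text
t: 23.08
position: [0.6233, 0.0089, 0.0227]
orientation: [3.14, 0.0, 1.571]
contact_force: [-0.1, 0.3, -1.2]
width: 0.555
```

>>> servo_tool(targets=[[[0, 0, 1], 0], [[0, 0, 2], 0], [[0, 0, 2], 0], [[0, 0, 2], 0]])

```text
t: 23.58
position: [0.6229, 0.0089, 0.0208]
orientation: [3.141, 0.0, 1.571]
contact_force: [-3.2, 1.2, 5.2]
width: 0.55
```

>>> servo_tool(targets=[[[0, 0, 0], 0], [[0, 0, 0], 0], [[0, 0, 0], 0], [[0, 0, 0], 0], [[0, 0, 0], 0], [[0, 0, 0], 0]], jaw=85)

```text
t: 24.32
position: [0.6226, 0.0088, 0.0197]
orientation: [-3.142, 0.0, 1.571]
contact_force: [-0.2, 0.0, -0.1]
width: 0.991
```

>>> servo_tool(targets=[[[0, 0, -20], 0], [[0, 0, -60], 0], [[0, 0, -110], 0], [[0, 0, -160], 0], [[0, 0, -208], 0], [[-28, -55, -210], 0], [[-56, -110, -210], 0], [[-84, -160, -210], 0]])

```text
t: 25.32
position: [0.4612, -0.0758, 0.2315]
orientation: [3.139, 0.001, 1.572]
contact_force: [0.4, -0.8, 1.1]
width: 0.996
```

>>> servo_tool(targets=[[[-16, -38, 0], 0], [[-16, -38, 0], 0], [[-16, -38, 0], 0]])

```text
t: 25.7
position: [0.4255, -0.0913, 0.2312]
orientation: [3.138, 0.001, 1.57]
contact_force: [-0.0, 0.3, -0.1]
width: 0.996
```

Run:
```python
from h import *
from workcell import arm
c=arm.camera("wrist");np.savez("pics/w7.npz",**c)
s=arm.read_state();print(s['position'],s['orientation'],s['t'])
p=proj(c,[.4255,-.091,.022]);print(p,proj(c,[.6228,.009,.064]))
cv2.imwrite("pics/w7.png",c['frame'])
```

```text
[ 0.4257677  -0.09114406  0.2309392 ] [3.13912856e+00 6.60494742e-04 1.57120536e+00] 25.75
[321.29071066 205.99915054] [565.16756608  93.50968326]
```

View pics/w7.png

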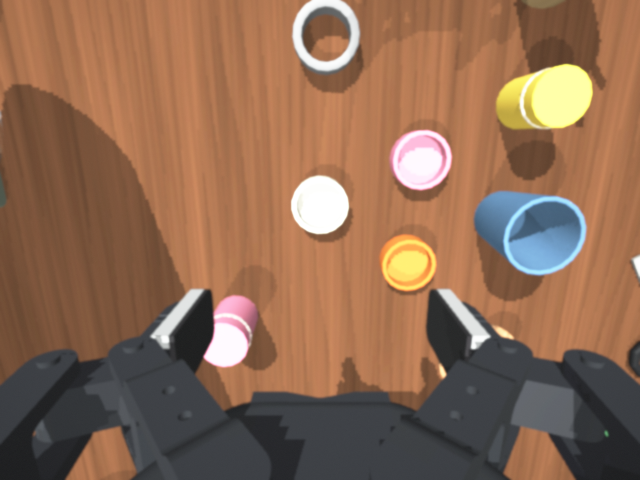

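The white saucer is centred at (320.5,204.5), against (321,206) predicted, so it's on target. Pink (421,160) and orange (408,263) stay clear of the jaws. Yellow stands between the pot and the cup, lid at (561,97).

>>> servo_tool(targets=[[[0, 0, 50], 0], [[0, 0, 105], 0], [[0, 0, 155], 0], [[0, 0, 190], 0], [[0, 0, 212], 0], [[0, 0, 224], 0], [[0, 0, 229], 0], [[0, 0, 229], 0]], jaw=76, grip_force=30)

```text
t: 26.75
position: [0.4253, -0.0912, 0.0011]
orientation: [3.141, 0.0, 1.571]
contact_force: [0.5, -0.6, 0.4]
width: 0.891
```

>>> servo_tool(targets=[[[0, 0, 0], 0], [[0, 0, 0], 0], [[0, 0, 0], 0], [[0, 0, 0], 0], [[0, 0, 0], 0], [[0, 0, 0], 0]], jaw=40)

```text
t: 27.5
position: [0.4256, -0.0915, 0.0021]
orientation: [3.139, 0.001, 1.571]
contact_force: [0.1, 1.9, 6.6]
width: 0.649
```

>>> servo_tool(targets=[[[0, 0, -15], 0], [[0, 0, -60], 0], [[0, 0, -110], 0], [[0, 0, -160], 0], [[0, 0, -205], 0], [[0, 0, -220], 0], [[0, 0, -220], 0]])

```text
t: 28.38
position: [0.4249, -0.0913, 0.2217]
orientation: [3.139, 0.001, 1.571]
contact_force: [-0.7, -0.2, -0.8]
width: 0.644
```

>>> servo_tool(targets=[[[20, 40, 0], 0], [[45, 88, 0], 0], [[70, 137, 0], 0], [[92, 180, 0], 0], [[100, 197, 0], 0], [[100, 197, 0], 0], [[100, 197, 0], 0], [[100, 197, 0], 0]])

```text
t: 29.38
position: [0.6204, 0.0083, 0.2201]
orientation: [-3.14, -0.0, 1.57]
contact_force: [0.4, 0.1, -0.3]
width: 0.646
```

>>> servo_tool(targets=[[[0, 0, 30], 0], [[0, 0, 70], 0], [[0, 0, 100], 0], [[0, 0, 120], 0], [[0, 0, 130], 0], [[0, 0, 130], 0], [[0, 0, 130], 0]])

```text
t: 30.25
position: [0.6228, 0.0087, 0.0923]
orientation: [3.139, 0.0, 1.571]
contact_force: [-0.3, 0.2, -1.2]
width: 0.647
```

Run:
```python
from h import *
from workcell import arm
s=arm.read_state();print(s['position'],s['orientation'],s['t'])
o=[]
for n,k in(("scene",3),("side",3)):
    c=arm.camera(n);np.savez(f"pics/{n}1.npz",**c)
    p=proj(c,[.6228,.009,.07]).astype(int);print(n,p)
    f=c['frame'][p[1]-60:p[1]+40,p[0]-65:p[0]+65];o.append(cv2.resize(f,None,fx=3,fy=3,interpolation=cv2.INTER_CUBIC))
cv2.imwrite("pics/c8.png",np.hstack(o))
```

```text
[0.62280729 0.00867544 0.09232367] [3.13875996e+00 3.35988219e-04 1.57080163e+00] 30.25
scene [366 277]
side [356 197]
```

View pics/c8.png

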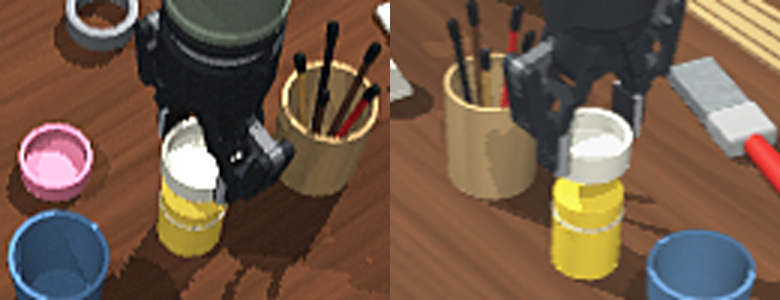

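The saucer is over the jar in both crops: columns 190 and 190 in the scene view, about 591 and 589 (enlarged 3x) in the side view. Lowering it.

>>> servo_tool(targets=[[[0, 0, 12], 0], [[0, 0, 20], 0], [[0, 0, 24], 0], [[0, 0, 25.5], 0], [[0, 0, 25.5], 0], [[0, 0, 25.5], 0]])

```text
t: 31.1
position: [0.6209, 0.009, 0.0662]
orientation: [-3.14, -0.0, 1.571]
contact_force: [-3.8, -1.1, 6.5]
width: 0.652
```

>>> servo_tool(targets=[[[0, 0, -1], 0], [[0, 0, -1], 0], [[0, 0, -1], 0]])

```text
t: 31.48
position: [0.6217, 0.0088, 0.0662]
orientation: [3.141, -0.0, 1.571]
contact_force: [-0.1, 0.0, 0.5]
width: 0.647
```

>>> servo_tool(targets=[[[0, 0, 0], 0], [[0, 0, 0], 0], [[0, 0, 0], 0], [[0, 0, 0], 0], [[0, 0, 0], 0], [[0, 0, 0], 0]], jaw=80)

```text
t: 32.22
position: [0.6216, 0.0089, 0.0663]
orientation: [3.142, 0.0, 1.571]
contact_force: [0.0, 0.3, -0.3]
width: 0.936
```

>>> servo_tool(targets=[[[0, 0, -10], 0], [[0, 0, -30], 0], [[0, 0, -70], 0], [[0, 0, -120], 0], [[0, 0, -165], 0], [[0, -60, -165], 0], [[0, -110, -165], 0], [[0, -110, -165], 0]])

```text
t: 33.22
position: [0.5078, 0.0094, 0.2317]
orientation: [-3.14, -0.0, 1.571]
contact_force: [-0.1, -0.2, 1.0]
width: 0.935
```

Run:
```python
from h import *
from workcell import arm
s=arm.read_state();print(s['position'],s['t'])
C={n:arm.camera(n) for n in("scene","side","wrist")}
for n in C: np.savez(f"pics/{n}2.npz",**C[n])
cv2.imwrite("pics/w9.png",C['wrist']['frame'])
o=[]
for n in("scene","side"):
    c=C[n];p=proj(c,[.6228,.009,.07]).astype(int)
    o.append(cv2.resize(c['frame'][p[1]-110:p[1]+110,p[0]-150:p[0]+130],None,fx=1.4,fy=1.4,interpolation=cv2.INTER_CUBIC))
cv2.imwrite("pics/c9.png",np.hstack(o))
```

```text
[0.50782624 0.00940275 0.23171103] 33.225
```

View pics/c9.png

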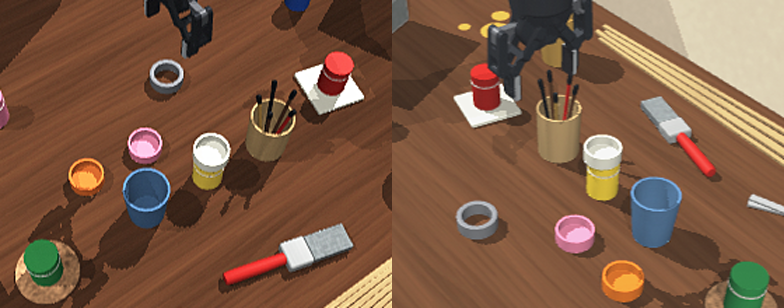

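View pics/w9.png

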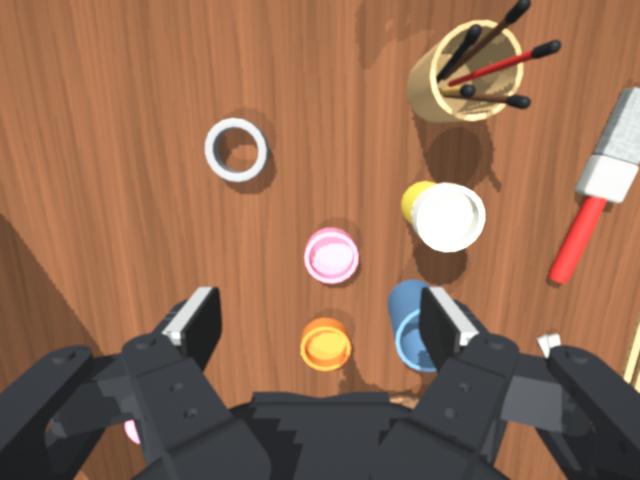

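All is in place: the saucer sits upright on yellow (wrist rim at (449,218)), red is on the tile and green on the cork. A numeric check comes before handing in.

Run:
```python
from h import *
A,B,W=[dict(np.load(f"pics/{n}2.npz")) for n in("scene","side","wrist")]
for n,k,X,r in[('saucer','white',(.6228,.009,.075),22),('yellow','yellow',(.6228,.009,.025),22),('red','red',(.607,.29,.04),22),('green','green',(.613,-.279,.038),25),('blue','blue',(.435,.35,.032),25),('tape','grey',(.4323,.0624,.011),20)]:
    a,b=blob(A,k,proj(A,X),r),blob(B,k,proj(B,X),r)
    if a is None or b is None: print(n,a is None,b is None);continue
    Y,e=tri(A,a[0],B,b[0]);print(n,a[2][2:],b[2][2:],Y.round(4),round(e,4))
print('saucer wrist',onz(W,(449,218),.086),'pot',onz(W,(475,71),.085))
```

```text
saucer (26, 31) (27, 29) [0.622  0.0096 0.0704] 0.0024
yellow (21, 15) (23, 23) [0.6274 0.0055 0.0098] 0.0077
red (26, 32) (21, 34) [0.6068 0.2923 0.0405] 0.0023
green (28, 33) (31, 42) [ 0.6139 -0.2809  0.04  ] 0.0013
blue False True
tape (23, 21) (28, 27) [0.4323 0.0619 0.0103] 0.0014
saucer wrist [0.61782088 0.01053859 0.086     ] pot [0.62708503 0.12289149 0.085     ]
```

```bash
python3 -c "
from workcell import arm
print(arm.finish_job(),arm.read_state()['t'])"
```

```text
the job is handed in; nothing more can be done
the job is handed in; nothing more can be done
```

The job is done and handed in at about 33 s of robot time, well under the 144 s limit. The red jar is on the tile beside the brush pot and the green jar is on the cork beside the rinse cup. The yellow jar is midway between pot and cup, with the white saucer right way up on top. The blue jar and the tape roll were not touched.

**What the last checks showed:**
- **Red and green:** both are within about 3 mm of the centre of their coasters.
- **Yellow:** it was set down at (0.623, 0.009), the measured midpoint. The last camera estimate of it was poor because the saucer hid part of it, so I relied on the gripper position at release.
- **Saucer:** it was released about 1 mm from the jar's axis. The scene and side cameras together put it at (0.622, 0.010). The wrist view read 4 mm less in x, and about 2 mm of that is a bias seen in earlier wrist views.
- **Tape roll and blue jar:** the tape had not moved. The blue jar could not be re-measured because its colour mask failed in the side view; the arm did not go near it.

**What disagreed earlier:** the first estimate of the cork's position was about 6 mm off. I corrected it from two wrist views before placing the green jar.

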